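# Read the mark under two sample jars and sort them

### The arm

A 6-joint arm with a two-finger parallel gripper is mounted at the origin on the work surface. World frame = base frame: x ahead of the robot, y to its left, z up, the work surface at z = 0. Lengths are in mm, angles in rad, forces in N, time in s.
With the tool pointing down it reaches from about 300 to 775 mm from the base axis. Payload 14.6 kg.
Tool frame: the origin (TCP) lies on the centre line of the jaws, within the pads' length; the fingertips stand 19 mm ahead of it and the grasp point (between the pads) is the TCP (bot.tip_reach is the distance from the TCP to the fingertips, in mm); y points along the fingers, x is the direction in which the jaws open and shut, and the axes are right-handed (so a half turn about y gives the same grasp; the last joint's range is limited). The gripper opens to 85 mm and grips with 20 to 120 N. Pads are 22 mm wide; open, the fingers measure 114 mm over their backs; the gripper's body (76 mm by 85 mm) begins 54 mm behind the grasp point. The pads swing forward as they close: fully open they stand 13 mm farther back than shut.
Start: joints at [-1.351, 0.3, 1.521, -0, 1.321, -0.067], TCP at [155.58, -527.527, 250.281] pointing down, gripper open.
Joint ranges: [-3.03, 3.03], [-0.79, 2.21], [0.23, 2.52], [-1.04, 4.18], [0, 3.07], [-2.55, 2.55]. Speed limits (rad/s): [2.22, 2.22, 2.57, 3.14, 3.14, 3.14].

### API

Orientations are given as a unit quaternion [w, x, y, z].
In Python, from rig import bot gives the robot as it stands. Calls block until the motion is done:
- bot.move_to(position, orientation): joint-space move of the TCP to a pose.
- bot.servo_line(position, attitude=None, speed=150, until_force=None): straight line of the TCP; attitude=None keeps the orientation; speed is the mean speed in mm/s. With until_force (N) it stops when the force on the tool has changed by that much, and returns True; else False.
- bot.move_joints(angles): joint-space move.
- bot.move_gripper(opening, grip_force=None): finger opening in mm; grip_force is the grip in N (None keeps the last); returns when the fingers have stopped.
- bot.dwell(seconds).
- bot.ik(position, orientation): joint angles nearest the present ones, or None.
- bot.read_state(): the state.
- bot.read_camera(name): name is "scene" or "top" or "wrist"; returns a dict with "image" (480x640x3 uint8, blue, green, red), "depth" (480x640 float32, mm along the optical axis (not along the pixel's ray), 0 where there is no reading), "fovy" (degrees; the focal length in pixels is half the picture's height over the tangent of half this angle, whatever the lens; pixels are square), "cx", "cy" (the principal point, pixels), "eye" and "attitude" of the camera in the world; the wrist camera has in their place "mount" (4x4, takes a point from camera to tool coordinates, whose origin is the TCP and whose axes are the tool frame's). Camera axes: x right, y down, z forward; pixel columns grow to the right and rows downward; lengths in mm; the calibration is good to about 2 mm. A picture is of the moment at which its call begins: read the wrist's pose just before it.
A pose or a line that the arm cannot do raises bot.MotionError and nothing moves.
- bot.finish_job(): hands the job in, once; it reports no verdict.
The state is a dict: "clock": time; "joint_positions": joint angles; "qvel": joint speeds; "effort": joint torques, N m; "ee_pos": TCP position; "tool_rot": TCP orientation; "ft_force": force on the tool from outside, world axes, zero at the start; "moment": the same for the moment, N m; "grip_width": finger opening in mm.
Only numpy, scipy, OpenCV 4.12 (cv2) and the standard library are available. Lean on these libraries where they do the work, as an engineer would, in place of code of your own. Each camera call takes 0.05 s, during which the arm holds its last target.

### The job

The two white sample jars with black caps each carry a blue or a yellow mark underneath. Take them one after the other, leaving the second where it is until the first is put away: lift the jar, tip it at least 60 degrees over from upright and hold it so for a second to read its underside, then set it down gently (no dropping) to stand upright in the tray of the same colour as its mark and let go.

Things in the scene. Friction and masses are not known exactly. Their poses are not given: they have to be found in the camera images.
- jar_blue: A white plastic sample jar with a black screw cap: upright cylinder, body 50 mm in diameter and 52 mm high, cap 47 mm in diameter, 72 mm high in all, about 0.12 kg. Seen from above or the side the two black-capped jars are exactly alike and they swap places at random; this is the one with a round blue mark, 42 mm across, on its underside. Origin: centre of the underside; z axis up through the cap.
- jar_yellow: A white plastic sample jar with a black screw cap: upright cylinder, body 50 mm in diameter and 52 mm high, cap 47 mm in diameter, 72 mm high in all, about 0.12 kg. Seen from above or the side the two black-capped jars are exactly alike and they swap places at random; this is the one with a round yellow mark, 42 mm across, on its underside. Origin: centre of the underside; z axis up through the cap.
- tray_blue: The open blue tray, 150 x 150 mm outside, walls 4 mm thick and 25 mm high, inner floor about 4 mm above the bench; it is fixed to the bench. The two trays swap sides at random. Origin: centre of its underside, at bench height; its x and y axes run along its sides.
- tray_yellow: The open yellow tray, 150 x 150 mm outside, walls 4 mm thick and 25 mm high, inner floor about 4 mm above the bench; it is fixed to the bench. The two trays swap sides at random. Origin: centre of its underside, at bench height; its x and y axes run along its sides.

How it is judged:
By the outcome, as a careful person would: the job done as asked, in the order asked, and still so for the second after the job is handed in, with the robot touching nothing.
It also fails if it takes over 72 s, if anything falls off the work surface, if the arm or the gripper's body presses on something with over 40 N, if the wrist force passes 120 N, or if a joint passes its speed limit or range.

## Working session

There is one attempt and no reset: what is moved stays moved. The work goes in short steps, each a Python script; the robot and the scene stay as the last script left them, time stands still between calls to the robot, and variables do not carry over. Pictures are saved under pics/ and viewed, and the job is handed in when it is done.

```bash
ls; mkdir -p pics; python3 - <<'E'
from rig import bot
import cv2
s=bot.read_state();print(s)
for n in("top","scene"):
    c=bot.read_camera(n);cv2.imwrite(f"pics/{n}0.png",c["image"]);print({k:v for k,v in c.items() if k not in("image","depth")})
E
```

```text
pics
{'clock': 0.0, 'joint_positions': array([-1.35062543e+00,  3.00482116e-01,  1.52161015e+00,  3.29362614e-06,
        1.32070202e+00, -6.65822982e-02]), 'qvel': array([-0.00045642, -0.00085032,  0.00154311,  0.00117836, -0.00023226,
       -0.00040267]), 'effort': array([-6.16677189e-04, -5.43500984e+01, -3.61795700e+01, -6.01220918e-06,
        3.95931245e-03, -3.02126477e-05]), 'ee_pos': array([ 155.52027887, -527.32242458,  249.70296065]), 'tool_rot': array([ 0.56658958, -0.56603492,  0.42374864, -0.42310497]), 'ft_force': array([ 0.4727368 , -0.1363471 ,  0.51942042]), 'moment': array([-0.0185782 ,  0.03669284, -0.0228972 ]), 'grip_width': 85.36128157231079}
{'fovy': 47.20911878148084, 'cx': 321.81178514068205, 'cy': 235.50017546923422, 'eye': array([ 388.87901624,   12.64536733, 1180.51945128]), 'attitude': array([ 0.04251081, -0.69567279,  0.7148828 , -0.05634524])}
{'fovy': 54.60833500011177, 'cx': 321.3543482540523, 'cy': 238.5987662666928, 'eye': array([1068.54450244,   94.17234306,  616.18115122]), 'attitude': array([-0.23577769,  0.59661158,  0.71194775, -0.28564645])}
```

View pics/top0.png

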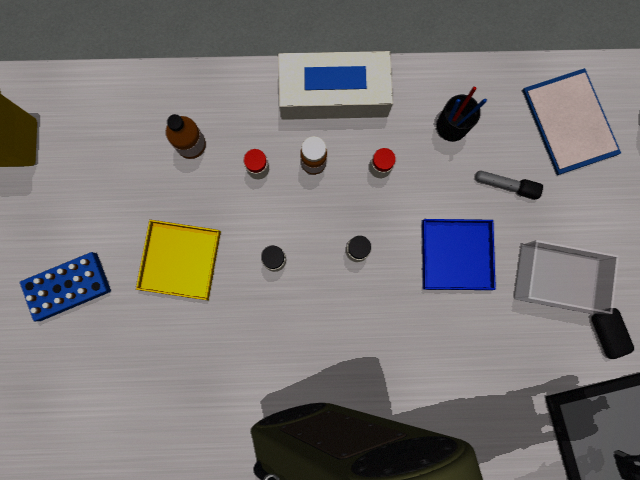

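View pics/scene0.png

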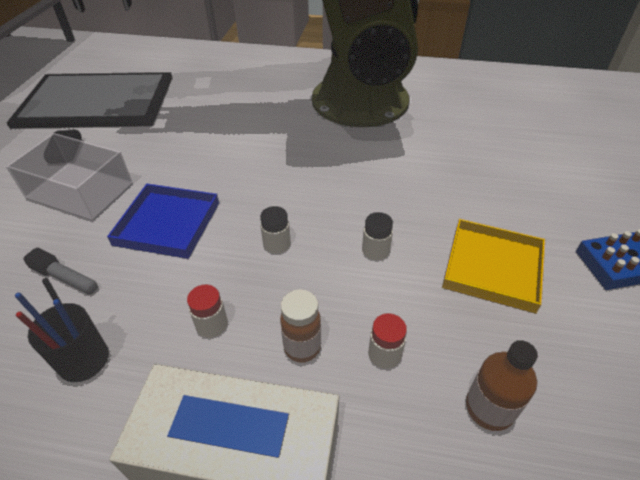

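The top view shows black caps at about (273,257) and (359,247), the yellow tray at (179,260) and the blue tray at (459,255). Red- and white-capped containers stand about 100 px farther away.

```bash
cat > h.py <<'E'
from rig import bot
import numpy as np, cv2
from scipy.spatial.transform import Rotation as R
def rq(q): return R.from_quat(np.roll(q,-1))
def qr(r): return np.roll(r.as_quat(),1)
def ray(c,u,v):
    f=240/np.tan(np.radians(c["fovy"])/2)
    return np.array([(u-c["cx"])/f,(v-c["cy"])/f,1])
def onz(c,u,v,z):
    d=rq(c["attitude"]).apply(ray(c,u,v)); e=np.array(c["eye"])
    return e+d*(z-e[2])/d[2]
def bydepth(c,u,v):
    D=c["depth"][int(v)-2:int(v)+3,int(u)-2:int(u)+3]
    return np.array(c["eye"])+rq(c["attitude"]).apply(ray(c,u,v)*np.median(D))
E
python3 - <<'E'
from h import *
np.set_printoptions(precision=1,suppress=True)
c=bot.read_camera("top");I=c["image"].astype(int)
for n,x,y in (("L",273,257),("R",359,247)):
    m=np.zeros((480,640),np.uint8);m[y-18:y+18,x-18:x+18]=(I[y-18:y+18,x-18:x+18].max(2)<70)
    (u,v),r=cv2.minEnclosingCircle(np.argwhere(m)[:,::-1].astype(np.float32)[:,:]);M=cv2.moments(m,True)
    u2,v2=M["m10"]/M["m00"],M["m01"]/M["m00"]
    print(n,u,v,r,u2,v2,onz(c,u2,v2,72),bydepth(c,u2,v2))
for n,m in(("Y",(I[:,:,0]<70)&(I[:,:,1]>110)),("B",(I[:,:,0]>110)&(I[:,:,2]<60))):
    m=m.astype(np.uint8);m[:200]=0;m[:,:120]=0;m[:,510:]=0
    r=cv2.minAreaRect(np.argwhere(m)[:,::-1].astype(np.float32));b=cv2.boxPoints(r)
    P=np.array([onz(c,*p,25) for p in b]);print(n,r,P,P.mean(0),bydepth(c,*r[0]))
k=c["image"][200:310,120:520];cv2.imwrite("pics/crop0.png",cv2.resize(k,None,fx=2,fy=2))
# scene cross-check
s=bot.read_camera("scene")
for u,v in((274,214),(378,222)):print(bydepth(s,u,v))
E
```

```text
L 272.6842041015625 258.368408203125 12.905588150024414 272.7711670480549 257.3890160183066 [502.6  89.2  72. ] [502.6  89.2  72. ]
R 358.6212158203125 248.3787841796875 13.130534172058105 358.5131578947368 247.734649122807 [517.6 -85.3  72. ] [517.6 -85.3  72.1]
Y ((176.71621704101562, 259.20269775390625), (71.84235382080078, 72.17115783691406), 9.462322235107422) [[449.1 379.4  25. ]
 [599.1 357.1  25. ]
 [569.9 207.3  25. ]
 [420.5 232.2  25. ]] [509.6 294.   25. ] [511.2 299.3   3.6]
B ((459.5, 254.0), (70.0, 71.0), 90.0) [[ 581.3 -232.1   25. ]
 [ 577.4 -385.    25. ]
 [ 428.  -374.1   25. ]
 [ 432.1 -224.    25. ]] [ 504.7 -303.8   25. ] [ 506.1 -309.2    4.7]
[518.  -89.4  71.7]
[507.1  86.5  71.8]
```

View pics/crop0.png

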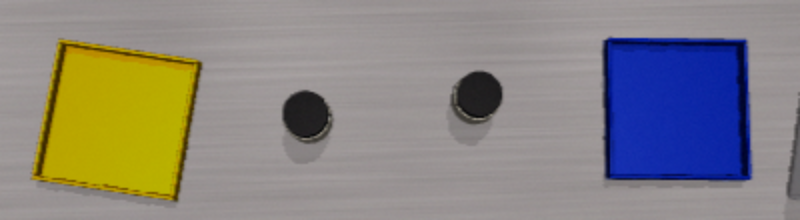

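Two jars at about (504,88) and (518,-87), both cap tops at 72 mm as they should be. The trays are at about (511,296) and (505,-306), with sides of about 150 mm. Next I check reachability, including tipping the tool so the underside faces the scene camera.

```bash
cat >> h.py <<'E'
S=-1
def down(tip=0,s=None):
    # jaws along world y; tip deg: tool swings from down toward +x
    s=S if s is None else s
    t=np.radians(tip)
    y=np.array([np.sin(t),0,-np.cos(t)]); x=np.array([0,s,0.]); z=np.cross(x,y)
    return qr(R.from_matrix(np.c_[x,y,z]))
E
python3 - <<'E'
from h import *
np.set_printoptions(precision=2,suppress=True)
print(rq(bot.read_state()["tool_rot"]).as_matrix())
for s in(1,-1):
  for p,t in (((504,88,45),0),((504,88,200),0),((518,-87,45),0),((518,-87,200),0),((500,88,300),80),((500,-87,300),80),((500,88,300),85),((511,296,60),0),((511,296,250),0),((505,-306,60),0),((505,-306,250),0)):
    print(s,p,t,bot.ik(p,down(t,s)))
E
```

```text
[[ 0.28 -0.    0.96]
 [-0.96  0.    0.28]
 [-0.   -1.    0.  ]]
1 (504, 88, 45) 0 [ 0.1   0.49  1.8  -0.    0.85 -1.47]
1 (504, 88, 200) 0 [ 0.1   0.26  1.69 -0.    1.19 -1.47]
1 (518, -87, 45) 0 [-0.24  0.51  1.76 -0.    0.87 -1.81]
1 (518, -87, 200) 0 [-0.24  0.29  1.65 -0.    1.2  -1.81]
1 (500, 88, 300) 80 [ 0.18 -0.1   2.32  3.52  0.5   1.27]
1 (500, -87, 300) 80 [-0.43 -0.1   2.32  2.35  0.61  2.18]
1 (500, 88, 300) 85 [ 0.18 -0.06  2.34  3.44  0.65  1.34]
1 (511, 296, 60) 0 [ 0.46  0.61  1.56 -0.    0.98 -1.11]
1 (511, 296, 250) 0 [ 0.46  0.39  1.4  -0.    1.35 -1.11]
1 (505, -306, 60) 0 [-0.61  0.61  1.56 -0.    0.98 -2.18]
1 (505, -306, 250) 0 [-0.61  0.39  1.4  -0.    1.35 -2.18]
-1 (504, 88, 45) 0 [ 0.1   0.49  1.8  -0.    0.85  1.67]
-1 (504, 88, 200) 0 [ 0.1   0.26  1.69 -0.    1.19  1.67]
-1 (518, -87, 45) 0 [-0.24  0.51  1.76 -0.    0.87  1.33]
-1 (518, -87, 200) 0 [-0.24  0.29  1.65 -0.    1.2   1.33]
-1 (500, 88, 300) 80 [ 0.18 -0.1   2.32  3.52  0.5  -1.87]
-1 (500, -87, 300) 80 [-0.43 -0.1   2.32  2.35  0.61 -0.96]
-1 (500, 88, 300) 85 [ 0.18 -0.06  2.34  3.44  0.65 -1.8 ]
-1 (511, 296, 60) 0 [ 0.46  0.61  1.56 -0.    0.98  2.03]
-1 (511, 296, 250) 0 [ 0.46  0.39  1.4  -0.    1.35  2.03]
-1 (505, -306, 60) 0 [-0.61  0.61  1.56 -0.    0.98  0.96]
-1 (505, -306, 250) 0 [-0.61  0.39  1.4  -0.    1.35  0.96]
```

```bash
cat >> h.py <<'E'
def ori(az,tip=0):
    r=np.array([np.cos(az),np.sin(az),0]);k=np.array([0,0,1.]);t=np.radians(tip)
    y=np.sin(t)*r-np.cos(t)*k; x=np.cos(t)*r+np.sin(t)*k
    return qr(R.from_matrix(np.c_[x,y,np.cross(x,y)]))
def pol(rad,az,z): return np.array([rad*np.cos(az),rad*np.sin(az),z])
def az(p): return np.arctan2(p[1],p[0])
E
python3 - <<'E'
from h import *
np.set_printoptions(precision=2,suppress=True)
for p in((504,88,45),(518,-87,45),(511,296,60),(505,-306,60)): print(bot.ik(p,ori(az(p))))
for r in(550,600,650,700,750):
  for z in(300,400,500):
    print(r,z,*[bot.ik(pol(r,.17,z),ori(.17,t)) for t in(75,85)])
E
```

```text
[ 0.1   0.49  1.8  -0.    0.85 -0.07]
[-0.24  0.51  1.76 -0.    0.87 -0.07]
[ 0.46  0.61  1.56 -0.    0.98 -0.06]
[-0.61  0.61  1.56 -0.    0.98 -0.06]
550 300 None None
550 400 [ 0.06 -0.2   2.08  2.04  0.12 -2.08] None
550 500 [ 0.06 -0.27  1.91  0.51  0.22 -0.52] [ 0.06 -0.27  2.    2.12  0.13 -2.14]
600 300 None None
600 400 [ 0.07 -0.07  1.97  2.23  0.12 -2.26] None
600 500 [ 0.07 -0.15  1.81  0.5   0.19 -0.52] [ 0.07 -0.14  1.89  2.34  0.14 -2.36]
650 300 None None
650 400 [ 0.09  0.05  1.86  2.3   0.11 -2.33] None
650 500 [ 0.09 -0.02  1.7   0.48  0.18 -0.49] [ 0.08 -0.02  1.78  2.45  0.14 -2.46]
700 300 None None
700 400 [ 0.09  0.16  1.73  2.27  0.1  -2.29] None
700 500 [ 0.09  0.09  1.58  0.43  0.18 -0.44] [ 0.09  0.1   1.66  2.49  0.13 -2.5 ]
750 300 None None
750 400 [ 0.1   0.27  1.6   2.08  0.08 -2.1 ] None
750 500 [ 0.1   0.21  1.44  0.36  0.19 -0.37] [ 0.1   0.21  1.53  2.44  0.11 -2.45]
```

```bash
python3 - <<'E'
from h import *
np.set_printoptions(precision=2,suppress=True)
c=bot.read_camera("scene");f=240/np.tan(np.radians(c["fovy"])/2)
for r in(500,550,600,650):
  for z in(320,350,380,420,460):
   for t in (68,72):
    for a in(.17,-.17):
      q=bot.ik(pol(r,a,z),ori(a+.09*500/r,t))
      P=pol(r,a,z)+45*rq(ori(a,t)).as_matrix()[:,1]
      d=rq(c["attitude"]).inv().apply(P-c["eye"]);n=rq(ori(a,t)).as_matrix()[:,1];v=c["eye"]-P
      print(r,z,t,a,q,d[:2]/d[2]*f+[c["cx"],c["cy"]],"ang",np.degrees(np.arccos(n@v/np.linalg.norm(v)))) if q is not None and abs(q[3])<1.0 else 0
E
```

```text
500 420 68 0.17 [-0.02 -0.35  2.09  0.86  0.34 -0.94] [405.22  26.32] ang 44.690530738248306
500 420 68 -0.17 [-0.36 -0.35  2.09  0.86  0.34 -0.94] [246.22  15.63] ang 51.12088612675495
500 460 68 0.17 [-0.02 -0.37  2.01  0.69  0.42 -0.75] [410.02 -12.56] ang 40.995859284964915
500 460 68 -0.17 [-0.36 -0.37  2.01  0.69  0.42 -0.75] [241.76 -22.11] ang 48.18844015140771
500 460 72 0.17 [-0.03 -0.38  2.05  0.89  0.35 -0.95] [410.53 -15.26] ang 36.88107894397482
500 460 72 -0.17 [-0.37 -0.38  2.05  0.89  0.35 -0.95] [240.97 -24.75] ang 44.947097467828605
550 420 68 0.17 [ 0.01 -0.21  1.99  0.88  0.29 -0.95] [410.83  46.15] ang 46.81184294992068
550 420 68 -0.17 [-0.33 -0.21  1.99  0.88  0.29 -0.95] [225.82  32.76] ang 53.821919960742996
550 460 68 0.17 [ 0.01 -0.24  1.92  0.67  0.36 -0.73] [416.35   5.59] ang 42.85355384875231
550 460 68 -0.17 [-0.33 -0.24  1.92  0.67  0.36 -0.73] [219.82  -6.49] ang 50.776220726875884
550 460 72 0.17 [ 0.01 -0.25  1.96  0.91  0.29 -0.97] [416.93   2.81] ang 38.73773552665687
550 460 72 -0.17 [-0.33 -0.25  1.96  0.91  0.29 -0.97] [218.84  -9.22] ang 47.
[... 429 characters left out ...]
 0.26 -0.96] [424.4   23.86] ang 40.96829185738017
600 460 72 -0.17 [-0.31 -0.12  1.85  0.91  0.26 -0.96] [193.5    8.58] ang 50.700921566810344
650 420 68 0.17 [ 0.05  0.03  1.77  0.82  0.24 -0.87] [424.84  95.73] ang 52.35448692550379
650 420 68 -0.17 [-0.29  0.03  1.77  0.82  0.24 -0.87] [176.09  74.5 ] ang 60.56892841853373
650 460 68 0.17 [ 0.05  0.    1.7   0.6   0.31 -0.65] [432.4   51.65] ang 47.79874970625461
650 460 68 -0.17 [-0.29  0.    1.7   0.6   0.31 -0.65] [165.67  32.06] ang 57.338839930430204
650 460 72 0.17 [ 0.05  0.    1.74  0.88  0.23 -0.92] [433.21  48.71] ang 43.6872421202202
650 460 72 -0.17 [-0.29  0.    1.74  0.88  0.23 -0.92] [164.17  29.17] ang 54.329984565430266
```

```bash
python3 - <<'E'
from h import *
np.set_printoptions(precision=2,suppress=True)
for r in(600,650,680):
  for z in(400,430,460):
   for t in (70,75): print(r,z,t,bot.ik(pol(r,.12,z),ori(.12-.068*515/r,t)))
E
```

```text
600 400 70 [ 0.06 -0.07  1.93  0.07  0.06 -0.07]
600 400 75 None
600 430 70 [ 0.06 -0.1   1.89  0.03  0.13 -0.03]
600 430 75 [ 0.06 -0.1   1.93  1.36  0.   -1.36]
600 460 70 [ 0.06 -0.12  1.83  0.02  0.2  -0.02]
600 460 75 [ 0.06 -0.12  1.88  0.06  0.07 -0.06]
650 400 70 [ 0.06  0.05  1.82  0.06  0.06 -0.06]
650 400 75 None
650 430 70 [ 0.06  0.02  1.77  0.03  0.13 -0.03]
650 430 75 [ 0.06  0.02  1.81  2.36  0.01 -2.36]
650 460 70 [ 0.06  0.    1.72  0.02  0.2  -0.02]
650 460 75 [ 0.06 -0.    1.77  0.05  0.07 -0.05]
680 400 70 [ 0.07  0.12  1.74  0.05  0.06 -0.05]
680 400 75 None
680 430 70 [ 0.07  0.09  1.7   0.02  0.13 -0.03]
680 430 75 [ 0.07  0.09  1.74  1.44  0.   -1.45]
680 460 70 [ 0.07  0.07  1.65  0.02  0.2  -0.02]
680 460 75 [ 0.07  0.07  1.69  0.05  0.07 -0.05]
```

```bash
cat >> h.py <<'E'
def od(p): return ori(az(p)-.068*515/np.hypot(p[0],p[1]))
def wristcap(ztop=72):
    s=bot.read_state();c=bot.read_camera("wrist");return s,c
def wz(s,c,u,v,z):
    M=np.array(c["mount"]);Rt=rq(s["tool_rot"])
    d=Rt.apply(M[:3,:3]@ray(c,u,v));e=Rt.apply(M[:3,3])+s["ee_pos"]
    return e+d*(z-e[2])/d[2]
E
python3 - <<'E'
from h import *
p=np.array([504,88,170.])
bot.move_to(p,od(p))
s,c=wristcap();cv2.imwrite("pics/w1.png",c["image"]);print(s["clock"],s["ee_pos"],s["joint_positions"],s["ft_force"])
E
```

```text
2.775 [504.18052218  87.39720929 170.06543759] [ 1.00103823e-01  2.98547223e-01  1.72041875e+00 -1.30069818e-04
  1.12246343e+00 -3.15331261e-03] [-0.49637727  0.29679147 -0.39155066]
```

View pics/w1.png

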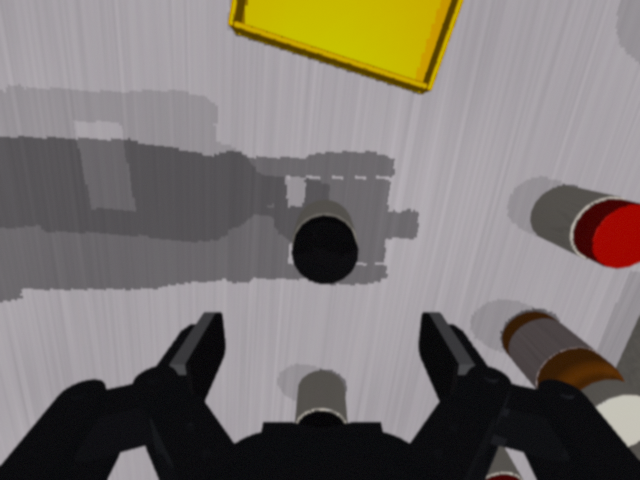

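The wrist view shows the left jar's cap at (325,248), between the jaws. I project that and descend.

```bash
python3 - <<'E'
from h import *
s,c=wristcap();w=wz(s,c,325,248,72);print("wrist cap",w)
j=(w+2*np.array([503,89,72]))/3; p=np.array([j[0],j[1],44.]);print(p)
assert np.hypot(*(w[:2]-[504,88]))<8
bot.servo_line([p[0],p[1],110],speed=120)
hit=bot.servo_line(p,speed=80,until_force=8);s=bot.read_state();print(hit,s["ee_pos"],s["ft_force"])
if not hit:
    bot.move_gripper(30,50);s=bot.read_state();print(s["grip_width"],s["ft_force"],s["clock"])
    if 44<s["grip_width"]<54:
        bot.servo_line([p[0],p[1],200],speed=100);s=bot.read_state();print(s["ee_pos"],s["grip_width"],s["ft_force"],s["clock"])
c=bot.read_camera("scene");cv2.imwrite("pics/s1.png",c["image"])
E
```

```text
wrist cap [505.72439343  93.44336641  72.        ]
[503.90813114  90.48112214  44.        ]
False [504.20089017  90.51001035  44.44597193] [-0.00256439 -0.10414683 -0.33471271]
47.94283886187427 [-1.09776397 -0.20775231  6.48478724] 4.9333
[503.7311067   90.46370802 199.4770994 ] 48.29037290434736 [-0.16309618 -0.86983603 -1.09679383] 6.6417
```

View pics/s1.png

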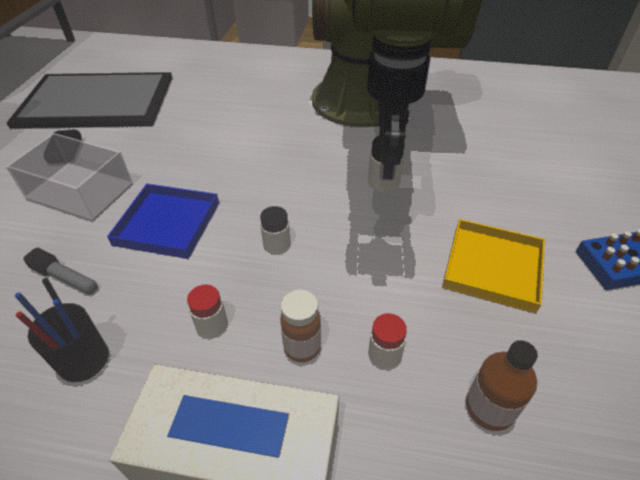

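The jar is held: width 48 mm, weight about 1 N. The other jar is untouched at (274,230). Now I tip it.

```bash
cat >> h.py <<'E'
def tip(name):
    q=bot.read_state()["joint_positions"]
    bot.move_joints([q[0],0.1,1.72,0,0.7,0])
    bot.move_joints([0.06,0.0,1.755,0,0.10,0])
    bot.dwell(0.3)
    c=bot.read_camera("scene");cv2.imwrite(f"pics/{name}.png",c["image"])
    s=bot.read_state();y=rq(s["tool_rot"]).as_matrix()[:,1]
    print("tip",np.degrees(np.arccos(-y[2])),s["ee_pos"],s["grip_width"],s["clock"])
    cv2.imwrite(f"pics/{name}c.png",cv2.resize(c["image"][0:200,250:550],None,fx=2.5,fy=2.5))
    bot.dwell(1.3)
E
python3 - <<'E'
from h import *
tip("t1")
E
```

```text
tip 73.64670509647506 [645.87618266  75.58082076 459.40398513] 48.10077083121514 8.35
```

View pics/t1c.png

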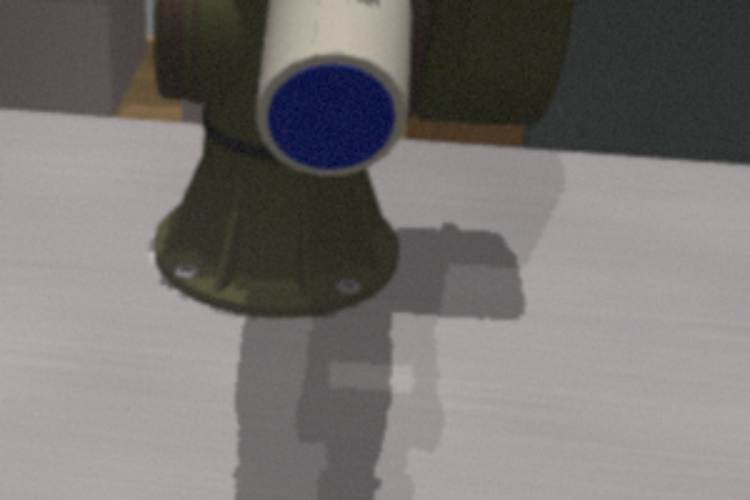

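The underside is blue (crop centre (330,115)), tipped 73.6° and held over a second. It goes in the blue tray.

```bash
cat >> h.py <<'E'
def place(x,y,name):
    bot.move_joints([0.06,0.1,1.72,0,0.7,0])
    p=np.array([x,y,170.]);bot.move_to(p,od(p))
    bot.servo_line([x,y,62],speed=90);bot.dwell(.2)
    f0=bot.read_state()["ft_force"]
    hit=bot.servo_line([x,y,45],speed=15,until_force=4);s=bot.read_state()
    print(hit,s["ee_pos"],f0,s["ft_force"],s["grip_width"],s["clock"])
    c=bot.read_camera("scene");cv2.imwrite(f"pics/{name}.png",c["image"])
    return hit
E
python3 - <<'E'
from h import *
place(505,-306,"p1")
E
```

```text
True [ 504.97527305 -305.97150932   48.68151572] [ 0.51300739 -0.01948575 -0.62249093] [-1.79058562  0.99401683  6.06328722] 48.289331394486595 14.25
```

View pics/p1.png

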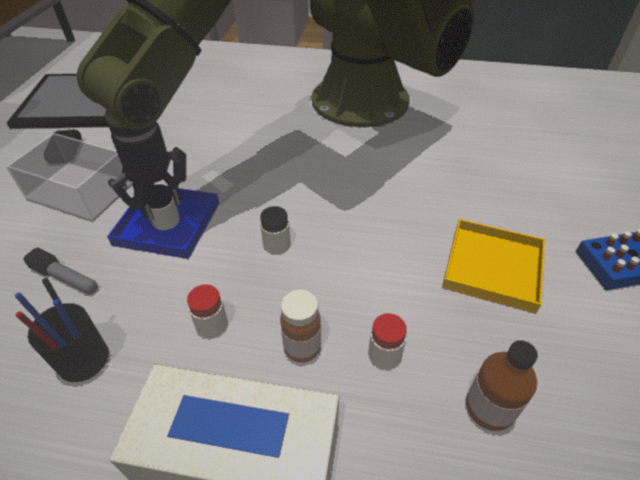

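Contact came at TCP 48.7 mm against about 48 expected. The jar stands inside the blue tray around (163,210). I release it, retreat and go above the second jar.

```bash
python3 - <<'E'
from h import *
bot.move_gripper(85);bot.dwell(.2)
bot.servo_line([505,-306,170],speed=120)
p=np.array([518,-87,170.]);bot.move_to(p,od(p))
s,c=wristcap();cv2.imwrite("pics/w2.png",c["image"]);print(s["clock"],s["grip_width"],s["ee_pos"])
c=bot.read_camera("scene");cv2.imwrite("pics/s2.png",c["image"])
E
```

```text
17.0083 84.89224086517822 [518.16128963 -87.9026808  169.9317785 ]
```

View pics/w2.png

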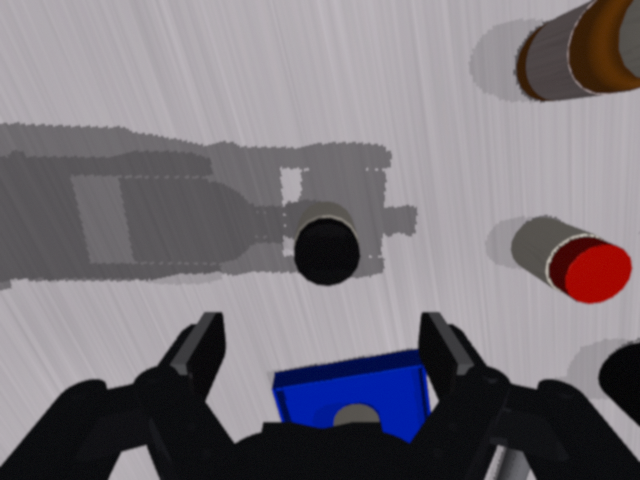

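View pics/s2.png

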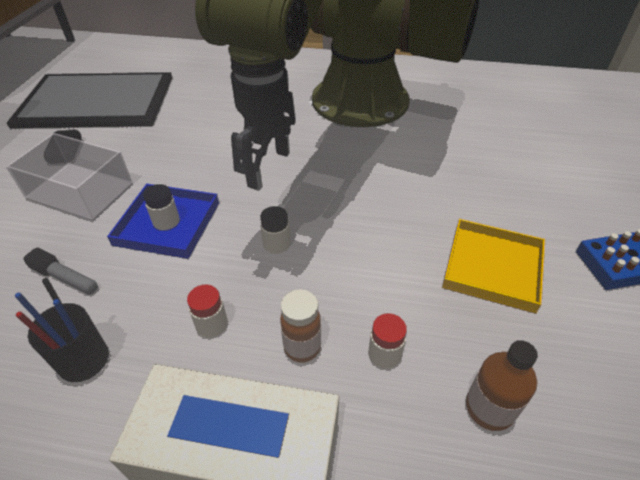

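Jar 1 stands upright in the blue tray at (162,208). Jar 2's cap is at (327,251) in the wrist view. I grasp and tip it.

```bash
python3 - <<'E'
from h import *
s,c=wristcap();w=wz(s,c,327,251,72);print("wrist cap",w)
assert np.hypot(*(w[:2]-[518,-87]))<8
j=(w+2*np.array([518,-86,72]))/3; p=np.array([j[0],j[1],44.]);print(p)
bot.servo_line([p[0],p[1],110],speed=120)
hit=bot.servo_line(p,speed=80,until_force=8);s=bot.read_state();print(hit,s["ee_pos"],s["ft_force"])
if not hit:
    bot.move_gripper(30,50);s=bot.read_state();print(s["grip_width"],s["ft_force"],s["clock"])
    if 44<s["grip_width"]<54:
        bot.servo_line([p[0],p[1],200],speed=100);s=bot.read_state();print(s["ee_pos"],s["grip_width"],s["ft_force"],s["clock"])
        tip("t2")
E
```

```text
wrist cap [522.49587206 -85.65476907  72.        ]
[519.49862402 -85.88492302  44.        ]
False [519.76015941 -85.94288423  44.4178434 ] [-0.64824202  0.46928961  0.17152111]
48.469758218900054 [-1.20156835  1.07729319  6.54155889] 19.2333
[519.33411316 -85.84894983 199.47670497] 48.07411948511686 [-0.17820316  0.4388362  -1.48980133] 20.9417
tip 73.68022311382092 [645.90860564  75.04881713 459.65669649] 48.350377201725706 22.8333
```

View pics/t2c.png

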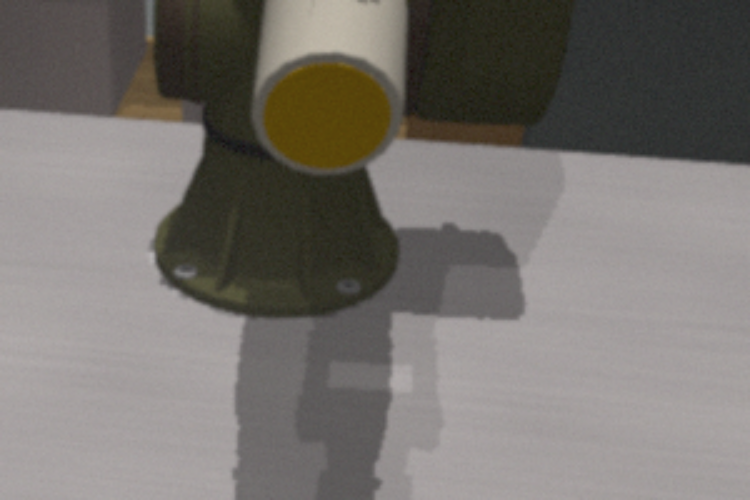

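The second underside is yellow (crop centre (328,115)), so it goes in the yellow tray.

```bash
python3 - <<'E'
from h import *
place(510,296,"p2")
E
```

```text
True [509.96898847 295.98265819  48.78943806] [ 0.65168608  0.03105492 -0.34410656] [-1.10136532 -0.99807434  5.92475364] 48.60628545342621 28.275
```

View pics/p2.png

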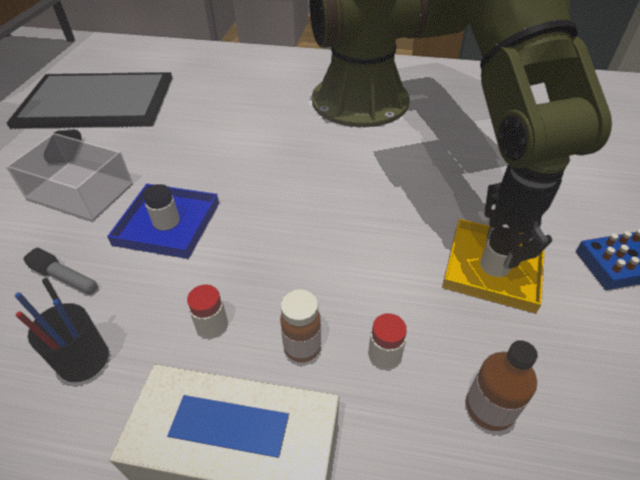

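The jar touched down in the yellow tray at (497,250). I release it and back away.

```bash
python3 - <<'E'
from h import *
bot.move_gripper(85);bot.dwell(.2)
bot.servo_line([510,296,200],speed=120)
p=np.array([420,0,300.]);bot.move_to(p,od(p));bot.dwell(.5)
c=bot.read_camera("scene");cv2.imwrite("pics/s3.png",c["image"])
print(bot.read_state()["clock"], bydepth(c,159,196),bydepth(c,496,237))
E
```

```text
32.1833 [ 512.91422018 -298.32495346   76.45939644] [513.66552983 275.71173674  76.41077415]
```

View pics/s3.png

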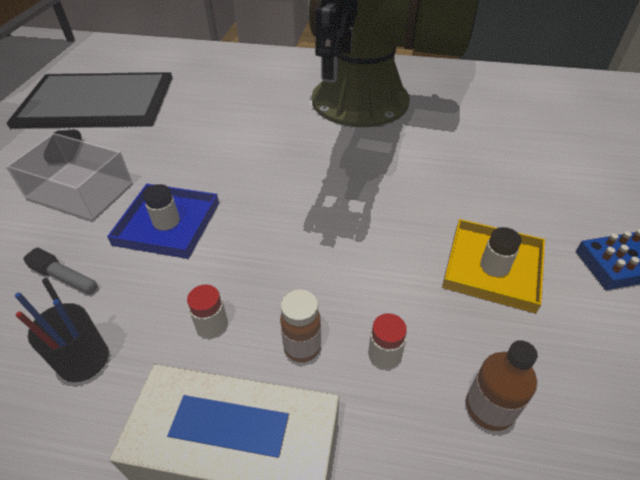

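Both jars stand upright inside their trays. Cap tops read 76 mm, which is the 4 mm tray floor plus the 72 mm jar. Handing in.

```bash
python3 -c "
from rig import bot
bot.finish_job()"
```

```text
the job is handed in; nothing more can be done
```

Both jars are in the trays that match their marks, and the job was handed in at about 32 s. `finish_job` gives no verdict.

- **First jar (left):** I lifted it, tipped it 73.6° and held it for over a second. Its mark was blue, so I set it down in the blue tray and let go before touching the second.
- **Second jar:** I tipped it 73.7° and held it the same way. Its mark was yellow, so I set it down in the yellow tray.
- **Set-downs:** Each jar was lowered at 15 mm/s until it touched, with about 6 N on the tool, and then released.

In the last picture both jars stand upright inside their trays with the gripper clear. Their cap tops read 76.4 mm, against 76 mm expected.

**Small disagreements:** The cameras differed by up to about 5 mm on the jars' positions before grasping, and both grasps held. In the last check my read-off cap points were about 10 mm (blue) and 20 mm (yellow) from the planned centres. In the yellow tray, the pixel I used was to the left of the cap's centre. Neither affects the result.

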